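# Roll-check two tape-deck rollers on the test plate

## Robot

A 7-joint arm with a two-finger parallel gripper is mounted at the origin on the work surface. World frame = base frame: x ahead of the robot, y to its left, z up, the work surface at z = 0. Lengths are in m, angles in rad, forces in N, time in s.
With the tool pointing down it reaches from about 0.35 to 0.9 m from the base axis. Payload 8.1 kg.
Tool frame: the origin (TCP) lies midway between the tips of the shut fingers; the grasp point (between the pads) lies 19 mm behind it; z points along the fingers, y is the line along which they close (so a half turn about z gives the same grasp; the last joint's range is limited). The gripper opens to 85 mm and grips with 20 to 120 N. Pads are 22 mm wide; open, the fingers measure 114 mm over their backs; the gripper's body (76 mm by 85 mm) begins 54 mm behind the grasp point. The pads swing forward as they close: fully open they stand 13 mm farther back than shut.
Start: joints at [0.997, 0.434, 0.025, 1.573, -0.012, 1.134, -0.075], TCP at [0.283, -0.557, 0.231] pointing down, gripper open.
Joint ranges: [-2.62, 2.62], [-0.44, 2.09], [-1.27, 1.32], [0.08, 2.57], [-1.32, 4.46], [0.12, 2], [-2.74, 2.74]. Speed limits (rad/s): [2.22, 2.22, 3.01, 3.01, 3.14, 3.14, 3.14].

## Interface

Orientations are given as [roll, pitch, yaw] about the fixed x, y, z axes, in that order (R = Rz(yaw) Ry(pitch) Rx(roll)).
In Python, from rig import env gives the robot as it stands.
- The arm moves only by the tool drive_tool, never from a script. Its argument "series" is a list of rows, each an object with "jaw": the closure in counts, from 0 (fully open) to 255 (shut); "offset": the shift along the tool's x, y, z in mm, a list of three; "rotation": the turn, a rotation vector about the tool's x, y, z in rad, a list of three. In form: [{"jaw": jaw, "offset": [dx, dy, dz], "rotation": [wx, wy, wz]}, ...]. A call has exactly 10 rows; each row is the pose to reach, as a shift and turn from the pose commanded when the call began, along the tool's axes at that moment; what a row does not reach only later rows make up. A row lasts 1/8 s, in which the tool goes at most 62.5 mm and 10.7 degrees, less where a joint would pass 70% of its speed; a pose out of reach is approached as far as the arm can. A call with a gripper value outside its range is refused whole. The fingers move at their own pace and stop on an object; the grip force is fixed at half the most. Time passes only in rows, so rows that repeat a pose let the fingers close, or fill a call up. It gives the time, the measured TCP pose, the force, the opening and the grip force at its end, in the units of the state.
- env.get_obs(): the state, without advancing time (a new reading comes with each control period).
- env.capture(name): name is "side" or "top" or "wrist"; returns a dict with "color" (400x640x3 uint8, red, green, blue), "fx", "fy", "cx", "cy" (pixels), "distortion" ([k1, k2, p1, p2, k3] as OpenCV has them; the pictures are not rectified), "rvec" (rotation vector, rad) and "tvec" (3), from world to camera coordinates, as OpenCV has them; the wrist camera has in their place "T_tool_cam" (4x4, takes a point from camera to tool coordinates, whose origin is the TCP and whose axes are the flange's). Camera axes: x right, y down, z forward; pixel columns grow to the right and rows downward; lengths in m; the calibration is good to about 2 mm. A picture is of the moment at which its call begins: read the wrist's pose just before it. There is no depth.
- env.sign_off(): hands the job in; it is judged then, once.
The state is a dict: "time": time; "joints": joint angles; "qvel": joint speeds; "effort": joint torques, N m; "tool_pos": TCP position; "tcp_rot": TCP orientation; "force": force on the tool from outside, world axes, zero at the start; "ft_torque": the same for the moment, N m; "finger_gap": finger opening in m; "finger_force": force on a finger pad.
Only numpy, scipy, OpenCV 4.12 (cv2) and the standard library are available. Lean on these libraries where they do the work, as an engineer would, in place of code of your own. Each camera call takes 0.05 s, during which the arm holds its last target. There are 200 camera calls.

## Task

Two rollers lie on the near end of the aluminium test plate: one is straight, the other has a bent shaft. Put the bent one in the red tray as a reject. Roll the straight one along the plate, without lifting it off, until it rests against the yellow stop at the plate's far end.

Things in the scene. Friction and masses are not known exactly. Their poses are not given: they have to be found in the camera images.
- true_roller_center (a point): Straight roller, 110 g, 86 mm long, on the plate: steel neck 12 mm thick, 44 mm long, between two black drums 30 mm in diameter, 18 mm wide, with 3 mm end stubs. This point: middle of the neck, on the axis, 15 mm above the plate's top. y runs along the roller; at the start z is up and x points towards the stop. Pushed at the neck from behind it rolls freely and soon comes to rest when let go.
- bent_roller_center (a point): Bent roller: same parts, sizes and start as the straight one, beside it on the plate, but kinked at the middle of the neck, each half slanting 20 degrees (a shallow V from above, ends towards its +x). This point: the kink on the neck's axis, 15 mm above what it lies on; z up, y along the roller as a whole. The neck can be pinched here, fingers closing along x.
- plate: Fixed aluminium plate 250 x 220 mm, 10 mm thick; origin: centre of its underside, z up. +x is the rolling direction, towards a yellow stop bar across the full width, 10 mm high above the plate, its face at x = 100 mm: a roller against it has its centre at about x = 86 mm. Rollers start at x = -88 to -72 mm, y = +58 or -58 mm, either one on either side.
- tray: Fixed red open tray, 140 x 140 mm outside, 28 mm high, walls and floor 5 mm thick; origin: centre of its underside, z up. It stands left or right of the plate.
There are look-alikes about, which are no part of the job. What is shaped like the part that bears bent_roller_center but pink or turquoise is not meant.

How it is judged:
By the outcome, as a careful person would: the job done as asked, in the order asked, and still so for the second after the job is handed in, with the robot touching nothing.
It also fails if it takes over 56 s, if anything falls off the work surface, if the arm or the gripper's body presses on something with over 40 N, if the wrist force passes 120 N, or if a joint passes its speed limit or range.

## Working session

There is one attempt and no reset: what is moved stays moved. The work goes in short steps, Python scripts to look and compute and a tool call to move; the robot and the scene stay as the last step left them, time stands still between calls to the robot, and variables do not carry over. Pictures are saved under pics/ and viewed, at most 10 in all, crops included, and the job is handed in when it is done.

Besides the shell and the picture viewer there is one more tool, called by a JSON object that holds its "op" and its "data", one argument or row to a line. drive_tool: Moves the arm, as the interface text tells. Its arguments: {"type":"object","properties":{"series":{"type":"array"}},"required":["series"]}

```bash
mkdir -p pics; cat > h.py <<'E'
import numpy as np, cv2, pickle
from rig import env
def cap(n,f=None):
    o=env.get_obs(); c=env.capture(n)
    c['o']=o
    if f: cv2.imwrite('pics/'+f,c['color'][:,:,::-1])
    return c
def RT(o):
    from scipy.spatial.transform import Rotation as R
    T=np.eye(4);T[:3,:3]=R.from_euler('xyz',o['tcp_rot']).as_matrix();T[:3,3]=o['tool_pos'];return T
def ray(c,uv):
    K=np.array([[c['fx'],0,c['cx']],[0,c['fy'],c['cy']],[0,0,1]],float)
    p=cv2.undistortPoints(np.array(uv,float).reshape(-1,1,2),K,np.array(c['distortion'],float)).reshape(-1,2)
    d=np.c_[p,np.ones(len(p))]
    if 'rvec' in c:
        R=cv2.Rodrigues(np.array(c['rvec'],float))[0]; return -R.T@np.array(c['tvec']).ravel(), d@R
    T=RT(c['o'])@np.array(c['T_tool_cam']); return T[:3,3], d@T[:3,:3].T
def onz(c,uv,z):
    o,d=ray(c,uv); return o+d*((z-o[2])/d[:,2])[:,None]
E
python3 - <<'E'
from h import *
print(env.get_obs())
for n in('top','side'):
    c=cap(n,n+'0.png'); pickle.dump(c,open(n+'.pkl','wb')); print(n,ray(c,[[320,200]]))
E
```

```text
{'time': 0.0, 'joints': array([ 0.99742249,  0.43520065,  0.02492265,  1.57408219, -0.01164186,
        1.13401839, -0.07513115]), 'qvel': array([ 0.00037061, -0.00121353, -0.00149583,  0.00109327,  0.00081556,
       -0.00032356,  0.00039789]), 'effort': array([-8.08306731e-05, -6.70460773e+01,  1.02512352e+00, -3.16205943e+01,
        1.56121748e-02,  1.23657641e-02, -2.57593746e-05]), 'tool_pos': array([ 0.28324308, -0.55656545,  0.23054502]), 'tcp_rot': array([-3.14003047e+00,  8.26353113e-05,  4.70701013e-01]), 'force': array([ 0.84898022, -0.18400244,  0.07300358]), 'ft_torque': array([ 0.00691654, -0.02777304, -0.05608352]), 'finger_force': 0.0, 'finger_gap': 0.08554038512770386}
top (array([ 0.43113744, -0.00882495,  1.34497268]), array([[ 0.07279017, -0.01195221, -0.99747634]]))
side (array([0.41345986, 0.62034654, 0.79901865]), array([[ 0.09648669, -0.63677537, -0.76522187]]))
```

View pics/top0.png

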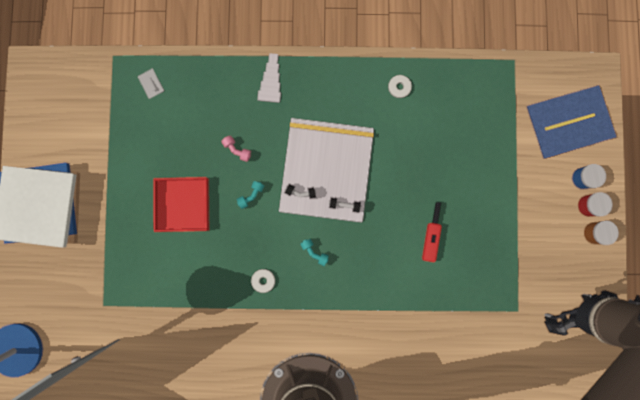

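View pics/side0.png

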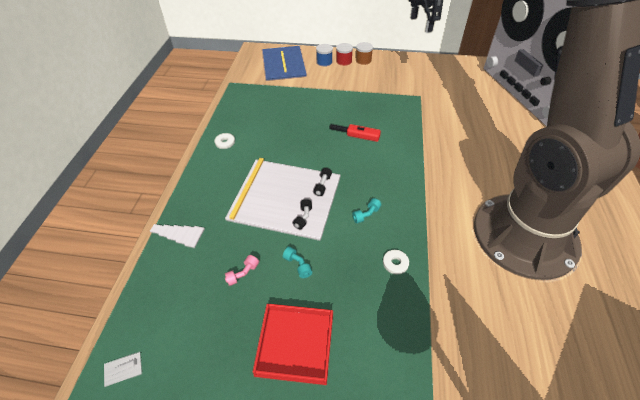

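The top view shows the plate at about (327,170) with the stop at its upper edge. The rollers are at about (300,192) and (346,205), the tray at (181,205), and the pink and turquoise look-alikes at (237,149), (251,195) and (315,252). Next I'll enlarge the rollers and measure.

```bash
python3 - <<'E'
from h import *
t=pickle.load(open('top.pkl','rb'));s=pickle.load(open('side.pkl','rb'))
a=cv2.resize(t['color'][170:225,270:380],(770,385),interpolation=cv2.INTER_CUBIC)
b=cv2.resize(s['color'][155:240,280:350],(178,216),interpolation=cv2.INTER_CUBIC)
out=np.zeros((600,770,3),np.uint8);out[:385]=a;out[385:,:174]=b[:215,:174]
cv2.imwrite('pics/crop.png',out[:,:,::-1])
hsv=cv2.cvtColor(t['color'],cv2.COLOR_RGB2HSV)
def big(m,lo=1):
    cs=cv2.findContours(m.astype(np.uint8),0,2)[0]; return sorted(cs,key=cv2.contourArea)[::-1][:lo]
H,S,V=cv2.split(hsv)
yy,xx=np.mgrid[:400,:640]
red=((H<8)|(H>172))&(S>150)&(V>80)&(xx>120)&(xx<230)&(yy>150)&(yy<250)
r=cv2.minAreaRect(big(red)[0]); print('tray',r, onz(t,cv2.boxPoints(r),.028))
roi=(xx>270)&(xx<385)&(yy>110)&(yy<230)
green=(H>55)&(H<95)&(S>60)
pl=cv2.morphologyEx((roi&~green).astype(np.uint8),2,np.ones((3,3)))
r=cv2.minAreaRect(big(pl)[0]); print('plate',onz(t,cv2.boxPoints(r),.01))
yel=roi&(H>15)&(H<35)&(S>110)
r=cv2.minAreaRect(big(yel)[0]); print('stop',onz(t,cv2.boxPoints(r),.02))
blk=roi&(V<75)&~(green)
for c in big(blk,6):
    m=cv2.moments(c)
    if m['m00']>5:
        p=[[m['m10']/m['m00'],m['m01']/m['m00']]];print('drum',p,m['m00'],onz(t,p,.025))
E
```

```text
tray ((181.0, 204.0), (54.0, 54.0), 90.0) [[0.58311942 0.41120621 0.028     ]
 [0.58440166 0.26866236 0.028     ]
 [0.44344989 0.26533252 0.028     ]
 [0.44169983 0.4069274  0.028     ]]
plate [[ 0.49488986  0.08676382  0.01      ]
 [ 0.75105514  0.05882086  0.01      ]
 [ 0.72463089 -0.16925521  0.01      ]
 [ 0.46920264 -0.13839615  0.01      ]]
stop [[ 0.72244305  0.05752789  0.02      ]
 [ 0.73268428  0.05641437  0.02      ]
 [ 0.70718646 -0.16388756  0.02      ]
 [ 0.69697565 -0.16264609  0.02      ]]
drum [[356.6145833333333, 206.38541666666666]] 48.0 [[ 0.5118326  -0.12009476  0.025     ]]
drum [[332.9808429118774, 202.45210727969348]] 43.5 [[ 0.52142642 -0.05849651  0.025     ]]
drum [[289.48062015503876, 189.36046511627907]] 43.0 [[0.55442995 0.05523217 0.025     ]]
drum [[311.86497890295357, 192.69198312236287]] 39.5 [[ 0.5463311  -0.00324797  0.025     ]]
```

View pics/crop.png

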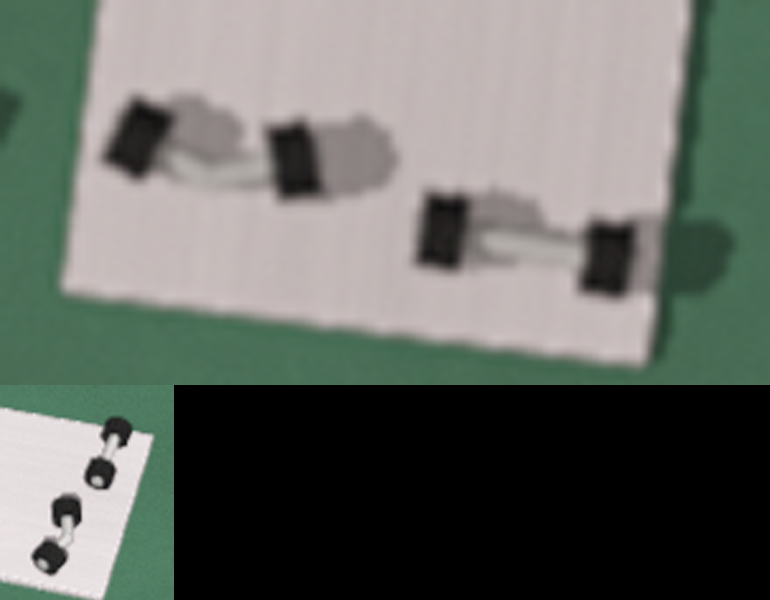

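Candidates are the left roller at (300,192) and the right one at (346,205), both black and steel. The left one is bent: its neck makes a V with the ends towards the stop, in both views. The right one is straight. The others are pink or turquoise and so not meant. The drum centres are 58–61 mm apart, which fits. The kink is at about (0.540, 0.027), and the plate's yaw is about -0.115.

{"op": "drive_tool", "data": {
  "series": [
    {"jaw":0,"offset":[25,-20,0],"rotation":[0,0,-0.09]},
    {"jaw":0,"offset":[65,-53,0],"rotation":[0,0,-0.18]},
    {"jaw":0,"offset":[110,-90,0],"rotation":[0,0,-0.28]},
    {"jaw":0,"offset":[155,-127,10],"rotation":[0,0,-0.38]},
    {"jaw":0,"offset":[200,-164,15],"rotation":[0,0,-0.48]},
    {"jaw":0,"offset":[245,-200,20],"rotation":[0,0,-0.58]},
    {"jaw":0,"offset":[290,-237,25],"rotation":[0,0,-0.68]},
    {"jaw":0,"offset":[335,-274,30],"rotation":[0,0,-0.78]},
    {"jaw":0,"offset":[380,-311,30],"rotation":[0,0,-0.88]},
    {"jaw":0,"offset":[425,-348,30],"rotation":[0,0,-0.97]}
  ]
}}

```text
time: 1.35
tool_pos: [0.5047, -0.0525, 0.2011]
tcp_rot: [-3.141, 0.0, 1.443]
force: [0.7, -1.2, 0.5]
finger_gap: 0.0854
finger_force: 0.0
```

```bash
cat >> h.py <<'E'
def drums(c,z=.025,vmax=70,amin=150):
    H,S,V=cv2.split(cv2.cvtColor(c['color'],cv2.COLOR_RGB2HSV))
    m=cv2.morphologyEx(((V<vmax)&(S<110)).astype(np.uint8),2,np.ones((3,3)))
    for k in cv2.findContours(m,0,2)[0]:
        M=cv2.moments(k)
        if M['m00']>amin:
            p=[[M['m10']/M['m00'],M['m01']/M['m00']]]; w=onz(c,p,z)[0]
            print('drum',np.round(p[0]),M['m00'],w.round(4))
E
python3 - <<'E'
from h import *
c=cap('wrist','w1.png');pickle.dump(c,open('w1.pkl','wb'));drums(c);print(c['o']['tool_pos'],c['o']['tcp_rot'])
E
```

```text
drum [335. 359.] 36986.0 [ 0.4886 -0.266   0.025 ]
drum [341. 256.] 632.0 [ 0.5115 -0.128   0.025 ]
drum [341. 194.] 402.0 [ 0.5195 -0.0586  0.025 ]
drum [236. 164.] 188.5 [ 0.4178 -0.0134  0.025 ]
drum [362. 136.] 457.5 [ 0.5471 -0.002   0.025 ]
drum [362.  70.] 499.0 [0.5533 0.0586 0.025 ]
[ 0.50471358 -0.05249476  0.20112976] [-3.14130066e+00  2.18278996e-04  1.44347939e+00]
```

View pics/w1.png

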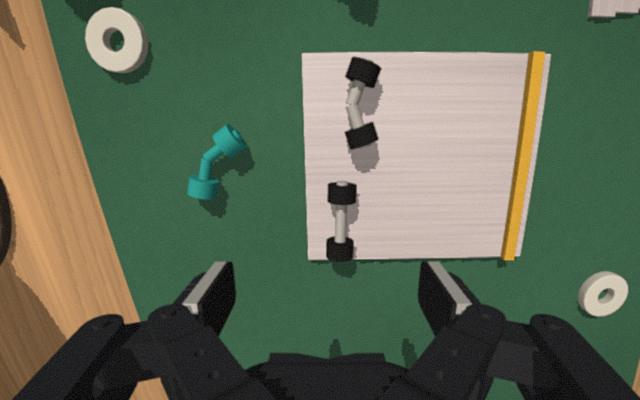

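The wrist view agrees: the bent roller is at (360,103) and the straight one at (341,225), each within 3 mm of the top-view estimate. I'm descending on the kink.

{"op": "drive_tool", "data": {
  "series": [
    {"jaw":0,"offset":[30,9,10],"rotation":[0,0,0]},
    {"jaw":0,"offset":[70,21,30],"rotation":[0,0,0]},
    {"jaw":0,"offset":[85,26,60],"rotation":[0,0,0]},
    {"jaw":0,"offset":[85,26,95],"rotation":[0,0,0]},
    {"jaw":0,"offset":[85,26,130],"rotation":[0,0,0]},
    {"jaw":0,"offset":[85,26,155],"rotation":[0,0,0]},
    {"jaw":0,"offset":[85,26,175],"rotation":[0,0,0]},
    {"jaw":0,"offset":[85,26,185],"rotation":[0,0,0]},
    {"jaw":0,"offset":[85,26,187],"rotation":[0,0,0]},
    {"jaw":0,"offset":[85,26,187],"rotation":[0,0,0]}
  ]
}}

```text
time: 2.65
tool_pos: [0.5416, 0.0268, 0.0148]
tcp_rot: [3.141, -0.0, 1.441]
force: [-0.1, -0.0, 1.2]
finger_gap: 0.0856
finger_force: 0.0
```

{"op": "drive_tool", "data": {
  "series": [
    {"jaw":100,"offset":[0,0,0],"rotation":[0,0,0]},
    {"jaw":180,"offset":[0,0,0],"rotation":[0,0,0]},
    {"jaw":255,"offset":[0,0,0],"rotation":[0,0,0]},
    {"jaw":255,"offset":[0,0,0],"rotation":[0,0,0]},
    {"jaw":255,"offset":[0,0,0],"rotation":[0,0,0]},
    {"jaw":255,"offset":[0,0,0],"rotation":[0,0,0]},
    {"jaw":255,"offset":[0,0,0],"rotation":[0,0,0]},
    {"jaw":255,"offset":[0,0,-5],"rotation":[0,0,0]},
    {"jaw":255,"offset":[0,0,-20],"rotation":[0,0,0]},
    {"jaw":255,"offset":[0,0,-45],"rotation":[0,0,0]}
  ]
}}

```text
time: 3.9
tool_pos: [0.5407, 0.0266, 0.0599]
tcp_rot: [-3.14, 0.0, 1.441]
force: [0.0, -0.1, 0.0]
finger_gap: 0.0109
finger_force: 58.0
```

Gripped, with a 10.9 mm gap and 58 N. I'm carrying it to above the tray, whose centre is at about (0.513, 0.338).

{"op": "drive_tool", "data": {
  "series": [
    {"jaw":255,"offset":[0,0,-30],"rotation":[0,0,0]},
    {"jaw":255,"offset":[20,-4,-55],"rotation":[0,0,0]},
    {"jaw":255,"offset":[60,-13,-60],"rotation":[0,0,0]},
    {"jaw":255,"offset":[105,-23,-60],"rotation":[0,0,0]},
    {"jaw":255,"offset":[155,-34,-60],"rotation":[0,0,0]},
    {"jaw":255,"offset":[205,-45,-60],"rotation":[0,0,0]},
    {"jaw":255,"offset":[250,-55,-60],"rotation":[0,0,0]},
    {"jaw":255,"offset":[285,-63,-60],"rotation":[0,0,0]},
    {"jaw":255,"offset":[305,-67,-55],"rotation":[0,0,0]},
    {"jaw":255,"offset":[305,-67,-50],"rotation":[0,0,0]}
  ]
}}

```text
time: 5.15
tool_pos: [0.514, 0.3389, 0.1092]
tcp_rot: [-3.141, -0.0, 1.443]
force: [0.0, -0.0, -1.5]
finger_gap: 0.0111
finger_force: 58.1
```

```bash
python3 - <<'E'
from h import *
c=cap('wrist'); s=cap('side')
out=np.zeros((600,640,3),np.uint8);out[:400]=c['color'];out[400:,:300]=s['color'][180:380,200:500]
cv2.imwrite('pics/w2.png',out[:,:,::-1])
H,S,V=cv2.split(cv2.cvtColor(c['color'],cv2.COLOR_RGB2HSV))
print(c['o']['tool_pos'])
E
```

```text
[0.51396098 0.33886262 0.10923964]
```

View pics/w2.png

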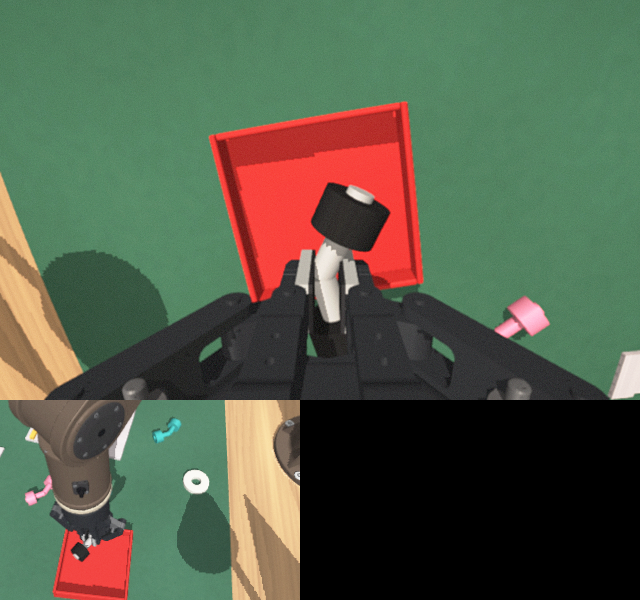

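The wrist view shows the bent roller held at the kink, with its outer drum at (350,215). The tray rim corners are at (212,137), (407,103) and (422,282); I'll check those by ray.

```bash
python3 - <<'E'
from h import *
c=cap('wrist'); print(onz(c,[[212,137],[407,103],[422,282]],.028))
E
```

```text
[[0.44386221 0.40465618 0.028     ]
 [0.58004809 0.40916223 0.028     ]
 [0.58372534 0.27223312 0.028     ]]
```

The tray centre comes out at (0.514, 0.338), right below the TCP. I'm lowering and releasing.

{"op": "drive_tool", "data": {
  "series": [
    {"jaw":255,"offset":[0,0,25],"rotation":[0,0,0]},
    {"jaw":255,"offset":[0,0,55],"rotation":[0,0,0]},
    {"jaw":255,"offset":[0,0,80],"rotation":[0,0,0]},
    {"jaw":255,"offset":[0,0,92],"rotation":[0,0,0]},
    {"jaw":255,"offset":[0,0,97],"rotation":[0,0,0]},
    {"jaw":255,"offset":[0,0,97],"rotation":[0,0,0]},
    {"jaw":180,"offset":[0,0,97],"rotation":[0,0,0]},
    {"jaw":130,"offset":[0,0,97],"rotation":[0,0,0]},
    {"jaw":110,"offset":[0,0,97],"rotation":[0,0,0]},
    {"jaw":110,"offset":[0,0,97],"rotation":[0,0,0]}
  ]
}}

```text
time: 6.55
tool_pos: [0.5144, 0.338, 0.0125]
tcp_rot: [3.141, -0.0, 1.441]
force: [-0.6, 0.5, -0.9]
finger_gap: 0.0488
finger_force: 0.0
```

{"op": "drive_tool", "data": {
  "series": [
    {"jaw":110,"offset":[0,0,-30],"rotation":[0,0,0]},
    {"jaw":110,"offset":[0,0,-85],"rotation":[0,0,0]},
    {"jaw":110,"offset":[-45,2,-125],"rotation":[0,0,-0.005]},
    {"jaw":110,"offset":[-100,5,-150],"rotation":[0,0,-0.01]},
    {"jaw":180,"offset":[-155,8,-170],"rotation":[0,0,-0.015]},
    {"jaw":255,"offset":[-215,11,-185],"rotation":[0,0,-0.015]},
    {"jaw":255,"offset":[-275,14,-190],"rotation":[0,0,-0.015]},
    {"jaw":255,"offset":[-335,17,-190],"rotation":[0,0,-0.015]},
    {"jaw":255,"offset":[-390,20,-190],"rotation":[0,0,-0.015]},
    {"jaw":255,"offset":[-440,22,-190],"rotation":[0,0,-0.015]}
  ]
}}

```text
time: 7.8
tool_pos: [0.4787, -0.1034, 0.2026]
tcp_rot: [3.141, 0.0, 1.455]
force: [1.4, 0.6, 0.2]
finger_gap: -0.0003
finger_force: 0.0
```

{"op": "drive_tool", "data": {
  "series": [
    {"jaw":255,"offset":[-20,0,0],"rotation":[0,0,0]},
    {"jaw":255,"offset":[-45,0,0],"rotation":[0,0,0]},
    {"jaw":255,"offset":[-60,2,0],"rotation":[0,0,0]},
    {"jaw":255,"offset":[-60,2,0],"rotation":[0,0,0]},
    {"jaw":255,"offset":[-60,2,0],"rotation":[0,0,0]},
    {"jaw":255,"offset":[-60,2,0],"rotation":[0,0,0]},
    {"jaw":255,"offset":[-60,2,0],"rotation":[0,0,0]},
    {"jaw":255,"offset":[-60,2,0],"rotation":[0,0,0]},
    {"jaw":255,"offset":[-60,2,0],"rotation":[0,0,0]},
    {"jaw":255,"offset":[-60,2,0],"rotation":[0,0,0]}
  ]
}}

```text
time: 9.05
tool_pos: [0.4742, -0.1611, 0.2023]
tcp_rot: [3.142, 0.0, 1.456]
force: [0.4, 0.3, 0.0]
finger_gap: 0.0001
finger_force: 0.0
```

```bash
cat >> h.py <<'E'
def stop(c):
    H,S,V=cv2.split(cv2.cvtColor(c['color'],cv2.COLOR_RGB2HSV))
    m=((H>17)&(H<30)&(S>170)&(V>110)).astype(np.uint8)
    k=max(cv2.findContours(m,0,2)[0],key=cv2.contourArea)
    b=cv2.boxPoints(cv2.minAreaRect(k)); print('stop',b.round(),onz(c,b,.02).round(4))
E
python3 - <<'E'
from h import *
c=cap('wrist'); s=cap('top')
out=np.zeros((600,640,3),np.uint8);out[:400]=c['color'];out[400:]=cv2.resize(s['color'][110:240,140:400],(400,200))[:, :640] if 0 else 0
out[400:,:400]=cv2.resize(s['color'][110:240,140:400],(400,200))
cv2.imwrite('pics/w3.png',out[:,:,::-1])
print(c['o']['tool_pos'],c['o']['tcp_rot']); drums(c); stop(c); stop(s)
E
```

```text
[ 0.47420817 -0.16106686  0.20231436] [3.14157474e+00 4.79207947e-05 1.45574046e+00]
drum [326. 353.] 38929.0 [ 0.4511 -0.3659  0.025 ]
drum [358. 145.] 462.5 [ 0.5114 -0.1189  0.025 ]
drum [361.  78.] 549.0 [ 0.5209 -0.0559  0.025 ]
stop [[530. 164.]
 [554.  -2.]
 [569.   0.]
 [546. 167.]] [[ 0.6927 -0.1591  0.02  ]
 [ 0.7106 -0.0014  0.02  ]
 [ 0.7261 -0.0043  0.02  ]
 [ 0.7098 -0.1632  0.02  ]]Traceback (most recent call last):
  File "<stdin>", line 6, in <module>
  File "h.py", line 31, in stop
    k=max(cv2.findContours(m,0,2)[0],key=cv2.contourArea)
ValueError: max() iterable argument is empty
```

View pics/w3.png

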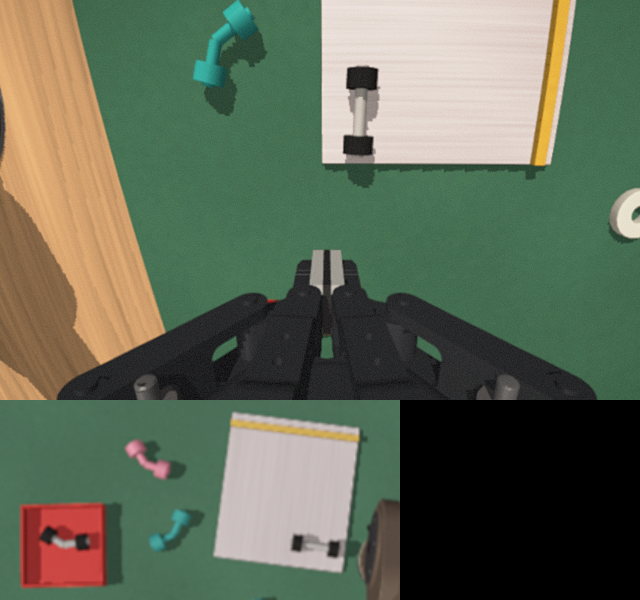

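The bent roller lies in the tray, seen in the top inset at (65,540). The straight one is at (360,112) in the wrist view, with its centre at (0.516, -0.088) and about 172 mm to roll. I'll go down behind its neck with the fingers shut.

{"op": "drive_tool", "data": {
  "series": [
    {"jaw":255,"offset":[30,-5,10],"rotation":[0,0,0]},
    {"jaw":255,"offset":[65,-10,35],"rotation":[0,0,0]},
    {"jaw":255,"offset":[77,-12,75],"rotation":[0,0,0]},
    {"jaw":255,"offset":[77,-12,115],"rotation":[0,0,0]},
    {"jaw":255,"offset":[77,-12,150],"rotation":[0,0,0]},
    {"jaw":255,"offset":[77,-12,172],"rotation":[0,0,0]},
    {"jaw":255,"offset":[77,-12,182],"rotation":[0,0,0]},
    {"jaw":255,"offset":[77,-12,187],"rotation":[0,0,0]},
    {"jaw":255,"offset":[77,-12,187],"rotation":[0,0,0]},
    {"jaw":255,"offset":[77,-12,187],"rotation":[0,0,0]}
  ]
}}

```text
time: 10.4
tool_pos: [0.4717, -0.0833, 0.016]
tcp_rot: [3.14, 0.0, 1.456]
force: [0.8, -0.5, 0.8]
finger_gap: -0.0001
finger_force: 0.0
```

{"op": "drive_tool", "data": {
  "series": [
    {"jaw":255,"offset":[0,4,0],"rotation":[0,0,0]},
    {"jaw":255,"offset":[0,8,0],"rotation":[0,0,0]},
    {"jaw":255,"offset":[0,12,0],"rotation":[0,0,0]},
    {"jaw":255,"offset":[0,16,0],"rotation":[0,0,0]},
    {"jaw":255,"offset":[0,20,0],"rotation":[0,0,0]},
    {"jaw":255,"offset":[0,24,0],"rotation":[0,0,0]},
    {"jaw":255,"offset":[0,28,0],"rotation":[0,0,0]},
    {"jaw":255,"offset":[0,32,0],"rotation":[0,0,0]},
    {"jaw":255,"offset":[0,36,0],"rotation":[0,0,0]},
    {"jaw":255,"offset":[0,40,0],"rotation":[0,0,0]}
  ]
}}

```text
time: 11.65
tool_pos: [0.5111, -0.0878, 0.0153]
tcp_rot: [-3.142, 0.0, 1.456]
force: [0.8, 0.3, -0.0]
finger_gap: -0.0001
finger_force: 0.0
```

```bash
python3 - <<'E'
from h import *
c=cap('wrist','w4.png')
print(c['o']['tool_pos'],c['o']['force']); drums(c)
E
```

```text
[ 0.51112701 -0.08782603  0.01530009] [ 0.76528675  0.25128737 -0.01732127]
drum [328. 353.] 38259.0 [ 0.5074 -0.1318  0.025 ]
drum [372. 218.] 2603.5 [ 0.5354 -0.0619  0.025 ]
```

View pics/w4.png

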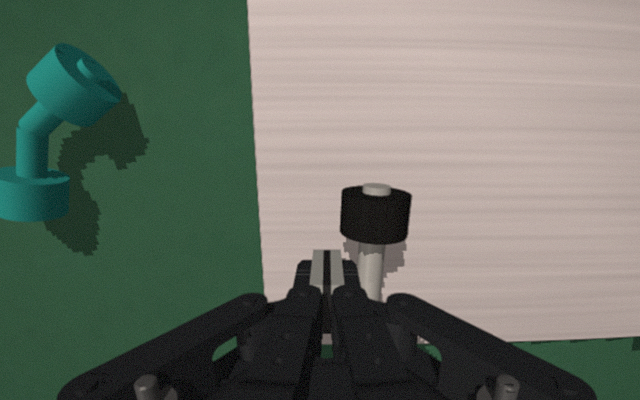

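The neck at (370,270) is ahead of the fingers, and the roller has rolled about 16 mm with the contact centred. I'll continue.

{"op": "drive_tool", "data": {
  "series": [
    {"jaw":255,"offset":[0,5,0],"rotation":[0,0,0]},
    {"jaw":255,"offset":[0,11,0],"rotation":[0,0,0]},
    {"jaw":255,"offset":[0,17,0],"rotation":[0,0,0]},
    {"jaw":255,"offset":[0,23,0],"rotation":[0,0,0]},
    {"jaw":255,"offset":[0,29,0],"rotation":[0,0,0]},
    {"jaw":255,"offset":[0,35,0],"rotation":[0,0,0]},
    {"jaw":255,"offset":[0,41,0],"rotation":[0,0,0]},
    {"jaw":255,"offset":[0,47,0],"rotation":[0,0,0]},
    {"jaw":255,"offset":[0,53,0],"rotation":[0,0,0]},
    {"jaw":255,"offset":[0,59,0],"rotation":[0,0,0]}
  ]
}}

```text
time: 12.95
tool_pos: [0.5699, -0.0946, 0.0153]
tcp_rot: [-3.142, 0.0, 1.456]
force: [-0.5, -0.8, 0.7]
finger_gap: -0.0001
finger_force: 0.0
```

{"op": "drive_tool", "data": {
  "series": [
    {"jaw":255,"offset":[0,6,0],"rotation":[0,0,0]},
    {"jaw":255,"offset":[0,12,0],"rotation":[0,0,0]},
    {"jaw":255,"offset":[0,18,0],"rotation":[0,0,0]},
    {"jaw":255,"offset":[0,24,0],"rotation":[0,0,0]},
    {"jaw":255,"offset":[0,30,0],"rotation":[0,0,0]},
    {"jaw":255,"offset":[0,36,0],"rotation":[0,0,0]},
    {"jaw":255,"offset":[0,42,0],"rotation":[0,0,0]},
    {"jaw":255,"offset":[0,48,0],"rotation":[0,0,0]},
    {"jaw":255,"offset":[0,54,0],"rotation":[0,0,0]},
    {"jaw":255,"offset":[0,58,0],"rotation":[0,0,0]}
  ]
}}

```text
time: 14.2
tool_pos: [0.6275, -0.1013, 0.0153]
tcp_rot: [3.141, -0.0, 1.456]
force: [0.3, -0.4, -0.2]
finger_gap: -0.0001
finger_force: 0.0
```

```bash
python3 - <<'E'
from h import *
c=cap('wrist','w5.png')
print(c['o']['tool_pos'],c['o']['force']); drums(c); stop(c)
E
```

```text
[ 0.62754032 -0.10125614  0.01529255] [ 0.29493011 -0.39809379 -0.23282969]
drum [160. 355.] 6251.0 [ 0.5363 -0.1377  0.025 ]
drum [389. 350.] 25223.0 [ 0.655  -0.1471  0.025 ]
drum [376. 247.] 198.0 [ 0.6524 -0.0896  0.025 ]
drum [371. 226.] 749.0 [ 0.6508 -0.0793  0.025 ]
stop [[469. 329.]
 [514.  -4.]
 [543.   0.]
 [497. 333.]] [[ 0.6985 -0.144   0.02  ]
 [ 0.7159  0.0078  0.02  ]
 [ 0.7275  0.0057  0.02  ]
 [ 0.7137 -0.1486  0.02  ]]
```

View pics/w5.png

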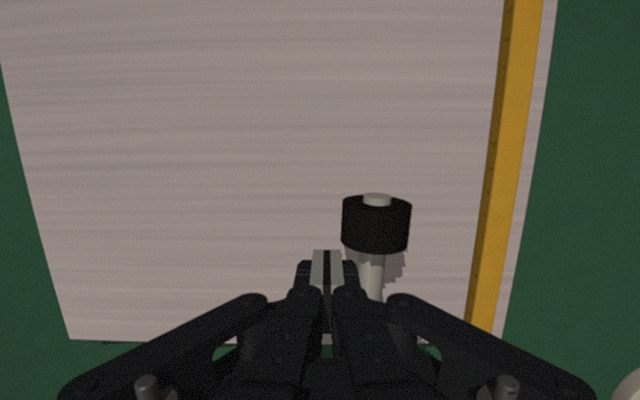

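The roller is still square at (375,224), with the stop's face at about (470–505) ahead. About 41 mm remain, so I'm slowing for contact.

{"op": "drive_tool", "data": {
  "series": [
    {"jaw":255,"offset":[0,5,0],"rotation":[0,0,0]},
    {"jaw":255,"offset":[0,10,0],"rotation":[0,0,0]},
    {"jaw":255,"offset":[0,15,0],"rotation":[0,0,0]},
    {"jaw":255,"offset":[0,20,0],"rotation":[0,0,0]},
    {"jaw":255,"offset":[0,24,0],"rotation":[0,0,0]},
    {"jaw":255,"offset":[0,28,0],"rotation":[0,0,0]},
    {"jaw":255,"offset":[0,31,0],"rotation":[0,0,0]},
    {"jaw":255,"offset":[0,34,0],"rotation":[0,0,0]},
    {"jaw":255,"offset":[0,36,0],"rotation":[0,0,0]},
    {"jaw":255,"offset":[0,38,0],"rotation":[0,0,0]}
  ]
}}

```text
time: 15.5
tool_pos: [0.6649, -0.1056, 0.0153]
tcp_rot: [-3.142, 0.0, 1.456]
force: [-0.1, 0.2, -0.4]
finger_gap: -0.0004
finger_force: 0.1
```

{"op": "drive_tool", "data": {
  "series": [
    {"jaw":255,"offset":[0,0.5,0],"rotation":[0,0,0]},
    {"jaw":255,"offset":[0,0.8,0],"rotation":[0,0,0]},
    {"jaw":255,"offset":[0,1.1,0],"rotation":[0,0,0]},
    {"jaw":255,"offset":[0,1.4,0],"rotation":[0,0,0]},
    {"jaw":255,"offset":[0,1.7,0],"rotation":[0,0,0]},
    {"jaw":255,"offset":[0,2,0],"rotation":[0,0,0]},
    {"jaw":255,"offset":[0,2.3,0],"rotation":[0,0,0]},
    {"jaw":255,"offset":[0,2.6,0],"rotation":[0,0,0]},
    {"jaw":255,"offset":[0,2.8,0],"rotation":[0,0,0]},
    {"jaw":255,"offset":[0,3,0],"rotation":[0,0,0]}
  ]
}}

```text
time: 16.75
tool_pos: [0.6675, -0.106, 0.0153]
tcp_rot: [-3.141, 0.0, 1.456]
force: [-2.9, 0.0, 1.9]
finger_gap: -0.0001
finger_force: 1.3
```

The force rises to -2.9 N along x, so it seems to touch the stop. I'll nudge a little more to seat both drums.

{"op": "drive_tool", "data": {
  "series": [
    {"jaw":255,"offset":[0,0.2,0],"rotation":[0,0,0]},
    {"jaw":255,"offset":[0,0.3,0],"rotation":[0,0,0]},
    {"jaw":255,"offset":[0,0.4,0],"rotation":[0,0,0]},
    {"jaw":255,"offset":[0,0.5,0],"rotation":[0,0,0]},
    {"jaw":255,"offset":[0,0.6,0],"rotation":[0,0,0]},
    {"jaw":255,"offset":[0,0.7,0],"rotation":[0,0,0]},
    {"jaw":255,"offset":[0,0.8,0],"rotation":[0,0,0]},
    {"jaw":255,"offset":[0,0.8,0],"rotation":[0,0,0]},
    {"jaw":255,"offset":[0,0.8,0],"rotation":[0,0,0]},
    {"jaw":255,"offset":[0,0.8,0],"rotation":[0,0,0]}
  ]
}}

```text
time: 18.0
tool_pos: [0.6683, -0.1063, 0.0152]
tcp_rot: [-3.141, 0.0, 1.456]
force: [-5.4, -1.5, 3.5]
finger_gap: 0.0003
finger_force: 2.5
```

Seated at about 5 N. I'm backing off gently, then up and aside for a look.

{"op": "drive_tool", "data": {
  "series": [
    {"jaw":255,"offset":[0,-0.4,0],"rotation":[0,0,0]},
    {"jaw":255,"offset":[0,-0.8,0],"rotation":[0,0,0]},
    {"jaw":255,"offset":[0,-1.2,0],"rotation":[0,0,0]},
    {"jaw":255,"offset":[0,-2,0],"rotation":[0,0,0]},
    {"jaw":255,"offset":[0,-4,0],"rotation":[0,0,0]},
    {"jaw":255,"offset":[0,-9,0],"rotation":[0,0,0]},
    {"jaw":255,"offset":[0,-17,0],"rotation":[0,0,0]},
    {"jaw":255,"offset":[0,-28,0],"rotation":[0,0,0]},
    {"jaw":255,"offset":[0,-40,0],"rotation":[0,0,0]},
    {"jaw":255,"offset":[0,-50,0],"rotation":[0,0,0]}
  ]
}}

```text
time: 19.25
tool_pos: [0.6179, -0.1002, 0.0154]
tcp_rot: [-3.141, 0.0, 1.456]
force: [0.7, -0.4, -0.1]
finger_gap: -0.0003
finger_force: 0.0
```

{"op": "drive_tool", "data": {
  "series": [
    {"jaw":255,"offset":[0,-5,-20],"rotation":[0,0,0]},
    {"jaw":255,"offset":[0,-10,-55],"rotation":[0,0,0]},
    {"jaw":255,"offset":[-15,-10,-95],"rotation":[0,0,0]},
    {"jaw":255,"offset":[-40,-10,-130],"rotation":[0,0,0]},
    {"jaw":255,"offset":[-65,-10,-150],"rotation":[0,0,0]},
    {"jaw":255,"offset":[-85,-10,-155],"rotation":[0,0,0]},
    {"jaw":255,"offset":[-90,-10,-155],"rotation":[0,0,0]},
    {"jaw":255,"offset":[-90,-10,-155],"rotation":[0,0,0]},
    {"jaw":255,"offset":[-90,-10,-155],"rotation":[0,0,0]},
    {"jaw":255,"offset":[-90,-10,-155],"rotation":[0,0,0]}
  ]
}}

```text
time: 20.5
tool_pos: [0.5987, -0.1874, 0.1698]
tcp_rot: [-3.141, -0.001, 1.457]
force: [0.2, -0.6, -0.6]
finger_gap: -0.0002
finger_force: 0.0
```

```bash
python3 - <<'E'
from h import *
c=cap('wrist'); s=cap('top')
out=np.zeros((600,640,3),np.uint8);out[:400]=c['color']
out[400:,:400]=cv2.resize(s['color'][110:240,140:400],(400,200))
cv2.imwrite('pics/w6.png',out[:,:,::-1])
print(c['o']['tool_pos'],c['o']['force']); drums(c); stop(c)
E
```

```text
[ 0.59868207 -0.18740855  0.16978446] [ 0.15010738 -0.62087172 -0.59611477]
drum [326. 353.] 39046.5 [ 0.5787 -0.3635  0.025 ]
drum [414. 142.] 566.5 [ 0.684  -0.1455  0.025 ]
drum [420.  66.] 752.0 [ 0.6917 -0.0821  0.025 ]
stop [[425. 156.]
 [437.  -1.]
 [452.   0.]
 [440. 157.]] [[ 0.6948 -0.1592  0.02  ]
 [ 0.7103 -0.0297  0.02  ]
 [ 0.7226 -0.0316  0.02  ]
 [ 0.7085 -0.1618  0.02  ]]
```

View pics/w6.png

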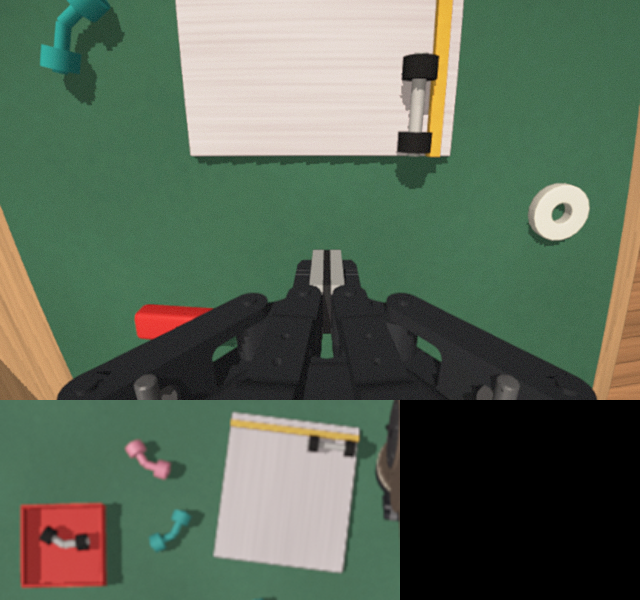

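Both drums at (414,142) and (420,66) touch the stop, with their axes about 12–14 mm from its face. The bent roller is in the tray and the arm is clear, so I'm handing in.

```bash
python3 -c "
from rig import env
print(env.sign_off())"
```

```text
the job is handed in; nothing more can be done
None
```

The bent roller lies in the red tray, and the straight one was rolled along the plate and rests with both drums against the yellow stop; I handed the job in at about 20.6 s.

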